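# Push the fallen slide box back up and home

### The job

The purple box of slide packs on the worktop has been knocked over onto its side, its open top facing the robot. Without gripping or lifting it, push it with the fingertips until it tips back up onto its base, then push it along the worktop until it stands upright close up against the front of the bone box (the purple box with crumpled paper behind it on the worktop), square to it and in line with it. Leave the bone box, the loupe, the brass weight and the eraser where they are.

Things in the scene. Friction and masses are not known exactly. Their poses are not given: they have to be found in the camera images.
- slide_box: open purple card box full of blue-and-white packs: solid to push on all round, 0.4 kg, 103 x 98 mm (own x, y), walls 64 mm high, packs to 67. Origin: centre of its underside; own z points out of the open top. At the start it lies on its own -x side: own z level, roughly to world -x, own x up; 103 mm high, 64 mm thick, origin 52 mm up on its far face. Upright, own +x points away from the robot
- slide_heel (a point): middle of the slide box's underside edge at own x = -52 mm: the low far edge it tips over, on the worktop from start to end. Pushed away from the robot near its upper edge, the box tips over this edge, falls onto its base by itself past about 35 degrees, and keeps its heading
- bone_box: the other purple card box, with crumpled white paper in it, loose, 0.9 kg, upright behind the slide box: 104 x 98 mm (own x, y), walls 64 mm high, paper up to 90 mm. Origin: centre of its underside; own -x is its front, turned to the robot, 52 mm from the origin. With the slide box against that front the origins are 104 mm apart along own x
- loupe: bystander: black round loupe, 52 mm across, 19 mm high, on the worktop to the left of the boxes; origin at the centre of its underside
- brass_weight: bystander: small brass knobbed weight, 22 mm across, 22 mm high, on the worktop to the right of the boxes; origin at the centre of its underside
- eraser: bystander: eraser, 20 x 42 x 12 mm, on the worktop to the left of the fallen box; origin at the centre of its underside
- slide_rim (a point): middle of the slide box's rim at own x = +52 mm, z = 64 mm: at the start the middle of the upper edge on the robot's side, 103 mm above the worktop, where a push tips it most easily
Mind the look-alikes: they are no part of the job. What is shaped like the bone_box but red is not meant. What is shaped like the slide_box but turquoise is not meant.

How it is judged (in metres and radians):
On the way:
1. the slide box stands upright on its base (angle between slide_box's own z axis and vertical below 0.1 rad and height (world z) of slide_box below 0.01 m), for 0.2 s.
At the end, for the whole second after the job is handed in: The slide box stands still and upright on its base on the worktop, its origin 95 to 119 mm in front of the bone box's origin along the bone box's own x (touching, or a gap of up to 15 mm), within 30 mm of it sideways and turned no more than 0.18 rad (10 degrees) from it; the bone box still stands (angle between each of slide_box, bone_box's own z axis and vertical below 0.06 rad and height (world z) of slide_box below 0.006 m and x of slide_box in the frame of bone_box between -0.119 and -0.095 m and y of slide_box in the frame of bone_box between -0.03 and 0.03 m and angle between the x axis of slide_box and the x axis of bone_box, either way round below 0.18 rad and linear speed of slide_box below 0.01 m/s).
It fails at once if the slide box is lifted: the edge it tips over leaves the worktop by more than 15 mm (height (world z) of slide_heel above 0.015 m).
It fails at once if the slide box is lifted or carried level (angle between slide_box's own z axis and vertical below 0.2 rad and height (world z) of slide_box above 0.02 m).
It fails at once if the bone box is shoved more than 20 mm or tipped (distance of bone_box from where it was at the start of the episode above 0.02 m or angle between bone_box's own z axis and vertical above 0.15 rad).
It fails at once if the loupe, brass weight or eraser is moved more than 15 mm (distance of any of loupe, brass_weight, eraser from where it was at the start of the episode above 0.015 m).
It also fails if it takes over 54 s, if anything falls off the work surface, if the arm or the gripper's body presses on something with over 40 N, if the wrist force passes 120 N, or if a joint passes its speed limit or range.

### The arm

A 6-joint arm with a two-finger parallel gripper is mounted at the origin on a cart in front of the work surface, level with it; the furniture and walls round the work are solid. World frame = base frame: x ahead of the robot, y to its left, z up, the work surface at z = 0. Lengths are in m, angles in degrees, forces in N, time in s.
With the tool pointing down it reaches from about 0.375 to 0.9 m from the base axis. Payload 3.1 kg.
Tool frame: the origin (TCP) lies between the finger pads; the fingertips stand 22 mm ahead of it and the grasp point (between the pads) lies 3 mm ahead of it (bot.tip_extent is the distance from the TCP to the fingertips, in m); y points along the fingers, z is the direction in which the jaws open and shut, and the axes are right-handed (so a half turn about y gives the same grasp; the last joint's range is limited). The gripper opens to 87 mm and grips with 3 to 60 N. Pads are 19 mm wide; open, the fingers measure 117 mm over their backs; the gripper's body (75 mm by 190 mm) begins 51 mm behind the grasp point.
Start: joints at [64.372, 30.224, 82.088, -0, 67.689, -10.227], TCP at [0.166, 0.603, 0.214] pointing down, gripper open.
Joint ranges: [-176.69, 176.69], [-43.24, 126.21], [12.49, 139.97], [-82, 262], [0, 151.66], [-163.58, 163.58]. Speed limits (degrees/s): [159.86, 159.86, 180, 180, 180, 180].

### API

Orientations are given as a 3x3 rotation matrix whose columns are the frame's x, y, z axes.
In Python, from rig import bot, eyes, models gives the robot as it stands. The module is installed in compiled form; this text tells all that it offers.
- The arm moves only by the tool arm_command, never from a script. Its arguments are lists of equal length, an entry for each row: "translation": the shift along the tool's x, y, z each as a share of 0.08 m, from -1 to 1, a list of three; "rotation": the turn, a rotation vector about the tool's x, y, z each as a share of 60 degrees, from -1 to 1, a list of three; "grip": the closure, from -1 (fully open) to 1 (shut), so that 0 is half open. In form: {"translation": [[x, y, z], ...], "rotation": [[rx, ry, rz], ...], "grip": [grip, ...]}. A call has 1 to 5 rows; each row is the pose to reach, as a shift and turn from the pose commanded when the call began, along the tool's axes at that moment; what a row does not reach only later rows make up. A row lasts 1/10 s, in which the tool goes at most 50 mm and 8.59 degrees, less where a joint would pass 70% of its speed; a pose out of reach is approached as far as the arm can. A call with a number of a shift or a turn outside -1 to 1 is refused whole. A call with a gripper value outside its range is refused whole. The fingers move at their own pace and stop on an object; the grip force is fixed at half the most. Time passes only in rows, so rows that repeat a pose let the fingers close. It gives the time, the measured TCP pose, the force and the opening at its end, in the units of the state.
- bot.read_state(): the state, without advancing time (a new reading comes with each control period).
- eyes.capture(name): name is "scene" or "top"; returns a dict with "image" (420x560x3 uint8, blue, green, red), "mtx" (3x3 intrinsics, pixels), "rvec" (rotation vector, rad) and "tvec" (3), from world to camera coordinates, as OpenCV has them. Camera axes: x right, y down, z forward; pixel columns grow to the right and rows downward; lengths in m; the calibration is good to about 2 mm. A picture is of the moment at which its call begins. There is no depth.
- bot.hand_in(): hands the job in, once; it reports no verdict.
Trained networks look in the newest picture that a camera, given by its name, has taken for a name from the list of things; names that differ only in an ending like _2 or _b are one class to them, and where a whole thing is asked for, a point or a joint stands for the part that bears it (a point fixed in the world has none). Each returns a list of dicts, best first, with "conf" (0 to 1); they miss things now and then, are a little off and sometimes report something else, mostly with a low value. They report only what shows in the picture. A call takes as long as a camera call. They do not tell look-alikes from the thing itself.
- models.recognise(camera, thing): "extent" ([left, top, right, bottom] as shares, 0 to 1, of the picture: columns of its width, rows of its height, round what is visible of it).
- models.spot_point(camera, thing): "point" ([column, row] as shares, 0 to 1, of the picture: columns of its width, rows of its height: a listed point, or the origin of a listed thing).
The state is a dict: "time_s": time; "joint_positions": joint angles; "qvel": joint speeds; "tau": joint torques, N m; "position": TCP position; "tcp_rot": TCP orientation; "force": force on the tool from outside, world axes, zero at the start; "moment": the same for the moment, N m; "opening": opening from 0.0 (shut) to 1.0 (fully open).
Only numpy, scipy, OpenCV 4.12 (cv2) and the standard library are available. Lean on these libraries where they do the work, as an engineer would, in place of code of your own. Each camera call takes 0.05 s, during which the arm holds its last target. There are 200 camera calls.

## Working session

There is one attempt and no reset: what is moved stays moved. The work goes in short steps, Python scripts to look and compute and a tool call to move; the robot and the scene stay as the last step left them, time stands still between calls to the robot, and variables do not carry over. Pictures are saved under pics/ and viewed, about 8 in all and at most 12, crops included, and the job is handed in when it is done.

Besides the shell and the picture viewer there is one more tool, called after ">>>" as a command line: name --argument value ..., lists and objects as JSON in quotes. arm_command: Moves the arm, as the interface text tells. Shift numbers are shares of 0.08 m and turn numbers shares of 60 degrees, none past 1 either way. Its arguments: {"type":"object","properties":{"translation":{"type":"array"},"rotation":{"type":"array"},"grip":{"type":"array"}},"required":["translation","rotation","grip"]}

```bash
mkdir -p pics
cat > h.py <<'E'
import numpy as np, cv2
from rig import bot, eyes, models
def cap(n,f=None):
    c=eyes.capture(n)
    if f: cv2.imwrite('pics/'+f,c['image'])
    c['R']=cv2.Rodrigues(np.array(c['rvec'],float))[0]; c['t']=np.array(c['tvec'],float).ravel(); c['K']=np.array(c['mtx'],float)
    return c
def ray(c,uv,z):
    d=c['R'].T@np.linalg.inv(c['K'])@np.array([uv[0],uv[1],1.]); o=-c['R'].T@c['t']
    return o+d*(z-o[2])/d[2]
def proj(c,P):
    return cv2.projectPoints(np.array(P,float).reshape(-1,3),c['rvec'],c['t'],c['K'],None)[0].reshape(-1,2)
E
python3 - <<'E'
from h import *
for n in('scene','top'):
    c=cap(n,n+'0.png'); print(n,(-c['R'].T@c['t']).round(3))
    for t in('slide_box','bone_box','loupe','brass_weight','eraser'):
        print(t,[(np.round(np.array(d['extent'])*[560,420,560,420]).astype(int).tolist(),round(d['conf'],2)) for d in models.recognise(n,t)][:3])
    for t,z in(('slide_box',.052),('slide_heel',0),('slide_rim',.103),('bone_box',0),('loupe',0),('brass_weight',0),('eraser',0)):
        for d in models.spot_point(n,t)[:2]:
            p=np.array(d['point'])*[560,420]; print(t,p.round(),ray(c,p,z).round(3),round(d['conf'],2))
a=cv2.imread('pics/scene0.png');b=cv2.imread('pics/top0.png')
s=bot.read_state();print(s['time_s'],np.round(s['tcp_rot'],3).tolist(),s['force'],bot.tip_extent)
E
```

```text
scene [-0.036 -0.306  0.636]
slide_box [([204, 201, 269, 285], 0.74), ([99, 210, 170, 287], 0.67)]
bone_box [([340, 177, 404, 240], 0.81), ([270, 269, 344, 348], 0.76), ([272, 157, 335, 217], 0.64)]
loupe [([191, 187, 215, 207], 0.84), ([204, 199, 270, 286], 0.46)]
brass_weight [([349, 251, 359, 262], 0.68)]
eraser [([158, 219, 163, 232], 0.48)]
slide_box [132. 242.] [0.443 0.272 0.052] 0.76
slide_box [250. 230.] [0.575 0.114 0.052] 0.66
slide_heel [304. 196.] [0.784 0.117 0.   ] 0.59
slide_heel [155. 226.] [0.545 0.32  0.   ] 0.2
slide_rim [219. 223.] [0.511 0.133 0.103] 0.95
slide_rim [140. 236.] [0.419 0.222 0.103] 0.72
bone_box [304. 198.] [0.778 0.113 0.   ] 0.82
bone_box [307. 322.] [ 0.478 -0.054  0.   ] 0.65
loupe [201. 199.] [0.667 0.299 0.   ] 0.81
brass_weight [354. 262.] [ 0.645 -0.061  0.   ] 0.64
eraser [157. 226.] [0.547 0.317 0.   ] 0.5
top [0.394 0.09  1.18 ]
slide_box [([248, 238, 298, 280], 0.84), ([185, 278, 235, 332], 0.62)]
bone_box [([320, 253, 382, 312], 0.71), ([312, 128, 365, 180], 0.68), ([249, 130, 295, 181], 0.57)]
loupe [([187, 191, 209, 215], 0.67)]
brass_weight [([341, 210, 351, 214], 0.65)]
eraser [([182, 250, 199, 271], 0.45)]
slide_box [200. 296.] [0.452 0.278 0.052] 0.76
slide_box [275. 243.] [0.568 0.113 0.052] 0.6
slide_rim [270. 269.] [0.505 0.122 0.103] 0.92
slide_rim [220. 314.] [0.413 0.227 0.103] 0.71
bone_box [332. 157.] [ 0.784 -0.028  0.   ] 0.65
bone_box [270. 158.] [0.785 0.122 0.   ] 0.64
loupe [199. 201.] [0.679 0.293 0.   ] 0.85
brass_weight [345. 213.] [ 0.646 -0.054  0.   ] 0.42
eraser [188. 257.] [0.545 0.315 0.   ] 0.51
1.3 [[0.964, -0.0, 0.266], [-0.266, 0.0, 0.964], [-0.0, -1.0, 0.0]] [ 0.77358043 -0.33786909 -0.49962308] 0.022
```

View pics/scene0.png

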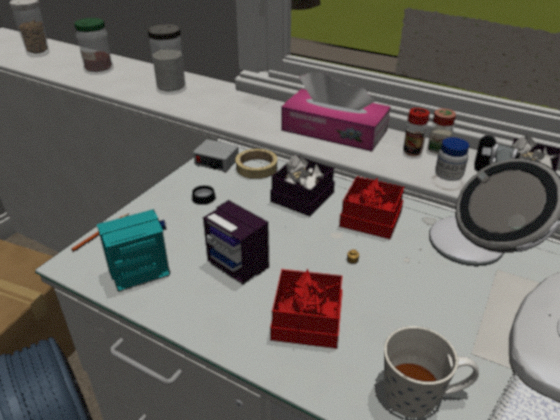

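View pics/top0.png

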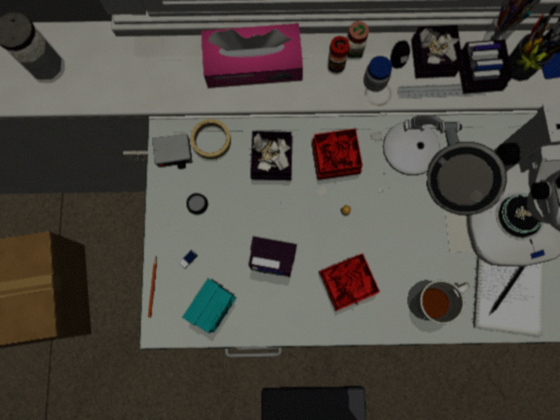

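The purple boxes are the fallen slide box at top (273,257) / scene (237,240) and the bone box at top (271,157) / scene (303,185). The look-alikes are red at top (337,155) and (350,282), and turquoise at top (209,305). I'll confirm this in one enlarged crop, with fitted wireframes drawn on it.

```bash
cat >> h.py <<'E'
from scipy.optimize import minimize
def upright(x,y,a,L=.103,W=.098,H=.064):
    p=np.array([[sx*L/2,sy*W/2,z] for sx in(-1,1) for sy in(-1,1) for z in(0,H)])
    c,s=np.cos(a),np.sin(a); return p@np.array([[c,s,0],[-s,c,0],[0,0,1]])+[x,y,0]
def fallen(x,y,a): # x,y = heel mid (far face); own z -> toward robot
    p=np.array([[-d,sy*.049,z] for d in(0,.064) for sy in(-1,1) for z in(0,.103)])
    c,s=np.cos(a),np.sin(a); return p@np.array([[c,s,0],[-s,c,0],[0,0,1]])+[x,y,0]
def hullmask(c,P,k=4):
    m=np.zeros((420*k,560*k),np.uint8)
    h=cv2.convexHull(np.float32(proj(c,P))); cv2.fillConvexPoly(m,np.int32((h+.5)*k*16),255,shift=4)
    return cv2.resize(m,(560,420),interpolation=cv2.INTER_AREA)/255.
def fit(cs,f,x0,thr=70,r=50,zc=.04):
    its=[]
    for c in cs:
        g=(c['image'].max(2)<thr).astype(float); g=cv2.morphologyEx(g,cv2.MORPH_CLOSE,np.ones((9,9)))
        w=cv2.dilate(hullmask(c,f(*x0)),np.ones((25,25))); its.append((c,g*w,w))
    def cost(q): return sum(np.abs(hullmask(c,f(*q))*w-g).sum() for c,g,w in its)
    b=minimize(cost,x0,method='Nelder-Mead',options=dict(initial_simplex=[np.array(x0)+d for d in([0,0,0],[.012,0,0],[0,.012,0],[0,0,.12])],xatol=1e-4,fatol=.1))
    return b.x,b.fun
def draw(im,c,P,col):
    q=np.int32(proj(c,P)*4+2)
    for i in range(8):
        for j in(1,2,4):
            if not i&j: cv2.line(im,tuple(map(int,q[i])),tuple(map(int,q[i|j])),col,1)
E
python3 - <<'E'
from h import *
cs=[cap('scene'),cap('top')]
for g in([0],[1],[0,1]):
    s,e=fit([cs[i] for i in g],fallen,[.57,.113,-.12]); b,e2=fit([cs[i] for i in g],upright,[.783,.119,0]); print(g,s.round(4),round(e),b.round(4),round(e2))
out=[]
for c,(x,y) in zip(cs,((190,140),(200,120))):
    im=cv2.resize(c['image'],None,fx=4,fy=4,interpolation=cv2.INTER_CUBIC); im=cv2.convertScaleAbs(im,alpha=1.6)
    draw(im,c,fallen(*s),(0,255,255)); draw(im,c,upright(*b),(0,255,0))
    out.append(im[y*4:y*4+600,x*4:x*4+600])
cv2.imwrite('pics/c1.png',cv2.resize(np.hstack(out),(800,400)))
E
```

```text
[0] [ 0.5682  0.1098 -0.345 ] 525 [ 0.7817  0.1225 -0.0376] 881
[1] [ 0.5673  0.112  -0.1798] 115 [ 0.7796  0.1187 -0.0499] 298
[0, 1] [ 0.5679  0.113  -0.2441] 717 [ 0.78    0.121  -0.0151] 1194
```

View pics/c1.png

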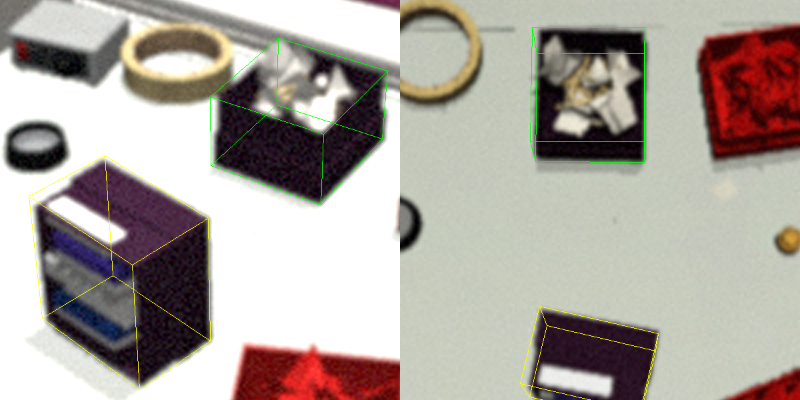

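The crop confirms it: both boxes are purple, and the wireframes fit. The slide heel is at about (0.568, 0.113) with yaw ≈ -0.2. The bone box is at about (0.780, 0.120) with yaw ≈ -0.03. I'll approach high, with the jaws at about 60 mm.

>>> arm_command --translation '[[1,0,-1],[1,0,-1],[1,0,-1],[1,0,-1]]' --rotation '[[0,-0.065,0],[0,-0.065,0],[0,-0.065,0],[0,-0.065,0]]' --grip '[-0.4,-0.4,-0.4,-0.4]'

```text
time_s: 1.8
position: [0.2227, 0.5029, 0.2139]
tcp_rot: [[0.979, -0.0, 0.203], [-0.203, -0.0, 0.979], [-0.0, -1.0, -0.0]]
force: [-0.2, 0.5, 0.6]
opening: 0.743
```

>>> arm_command --translation '[[0.98,0,-0.98],[0.98,0,-0.98],[0.98,0,-0.98],[0.98,0,-0.98]]' --rotation '[[0,0,0],[0,0,0],[0,0,0],[0,0,0]]' --grip '[-0.4,-0.4,-0.4,-0.4]'

```text
time_s: 2.2
position: [0.284, 0.4122, 0.2139]
tcp_rot: [[0.979, 0.0, 0.202], [-0.202, 0.001, 0.979], [0.0, -1.0, 0.002]]
force: [1.0, 1.0, 0.3]
opening: 0.701
```

>>> arm_command --translation '[[0.98,0,-0.98],[0.98,0,-0.98],[0.98,0,-0.98],[0.98,0,-0.98]]' --rotation '[[0,0,0],[0,0,0],[0,0,0],[0,0,0]]' --grip '[-0.4,-0.4,-0.4,-0.4]'

```text
time_s: 2.6
position: [0.3451, 0.3201, 0.2139]
tcp_rot: [[0.979, 0.001, 0.201], [-0.201, 0.002, 0.979], [0.0, -1.0, 0.002]]
force: [-0.3, -0.6, -0.0]
opening: 0.698
```

>>> arm_command --translation '[[0.98,0,-0.98],[0.98,0,-0.98],[0.98,0,-0.98],[0.98,0,-0.98]]' --rotation '[[0,0,0],[0,0,0],[0,0,0],[0,0,0]]' --grip '[-0.4,-0.4,-0.4,-0.4]'

```text
time_s: 3.0
position: [0.4061, 0.2277, 0.2137]
tcp_rot: [[0.98, 0.0, 0.201], [-0.201, 0.001, 0.98], [0.0, -1.0, 0.001]]
force: [0.1, 0.6, -0.7]
opening: 0.697
```

>>> arm_command --translation '[[0.9,0,-0.98],[0.9,0,-0.98],[0.9,0,-0.98],[0.9,0,-0.98]]' --rotation '[[0,0,0],[0,0,0],[0,0,0],[0,0,0]]' --grip '[-0.4,-0.4,-0.4,-0.4]'

```text
time_s: 3.4
position: [0.4602, 0.1369, 0.2135]
tcp_rot: [[0.98, -0.001, 0.2], [-0.2, 0.001, 0.98], [-0.001, -1.0, 0.001]]
force: [-0.6, 0.8, -0.5]
opening: 0.701
```

>>> arm_command --translation '[[0,0.6,0],[0,1,0],[0,1,0]]' --rotation '[[0,0,0],[0,0,0],[0,0,0]]' --grip '[-0.4,-0.4,-0.4]'

```text
time_s: 3.7
position: [0.4552, 0.1379, 0.1304]
tcp_rot: [[0.98, -0.011, 0.197], [-0.197, 0.0, 0.98], [-0.011, -1.0, -0.002]]
force: [0.3, -0.0, 0.3]
opening: 0.7
```

>>> arm_command --translation '[[0,0.3,0],[0.1,0.3,0],[0.2,0.3,0],[0.3,0.3,0],[0.35,0.3,0]]' --rotation '[[0,0,0],[0,0,0],[0,0,0],[0,0,0],[0,0,0]]' --grip '[-0.4,-0.4,-0.4,-0.4,-0.4]'

```text
time_s: 4.2
position: [0.4903, 0.1302, 0.1112]
tcp_rot: [[0.98, 0.004, 0.199], [-0.199, 0.0, 0.98], [0.004, -1.0, 0.001]]
force: [-0.2, 1.0, 0.1]
opening: 0.696
```

Run:
```python
from h import *
a=cap('scene');b=cap('top')
cv2.imwrite('pics/c2.png',np.hstack([cv2.resize(c['image'][y:y+160,x:x+160],None,fx=2.5,fy=2.5) for c,x,y in((a,170,130),(b,200,130))]))
s=bot.read_state();print(s['position'],s['force'])
```

```text
[0.4894305  0.12991186 0.11062981] [-0.08479572 -0.79503422 -0.71330698]
```

View pics/c2.png

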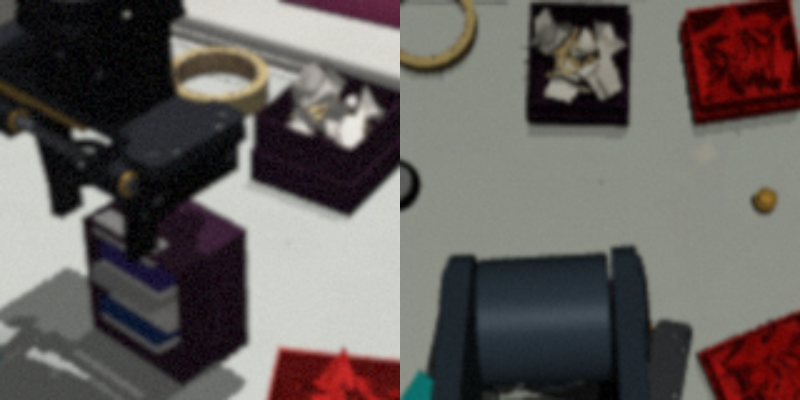

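The fingertips sit just in front of the open face, a little below the rim. Now I'll push slowly.

>>> arm_command --translation '[[0.08,0,0],[0.16,0,0],[0.24,0,0],[0.32,0,0],[0.4,0,0]]' --rotation '[[0,0,0],[0,0,0],[0,0,0],[0,0,0],[0,0,0]]' --grip '[-0.4,-0.4,-0.4,-0.4,-0.4]'

```text
time_s: 4.8
position: [0.5197, 0.1235, 0.1096]
tcp_rot: [[0.98, -0.0, 0.2], [-0.2, 0.0, 0.98], [-0.0, -1.0, 0.0]]
force: [0.8, 0.1, -0.4]
opening: 0.7
```

Run:
```python
from h import *
a=cap('scene')
cv2.imwrite('pics/c3.png',cv2.resize(a['image'][130:290,170:370],None,fx=2.5,fy=2.5))
```

```text
(no output)
```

View pics/c3.png

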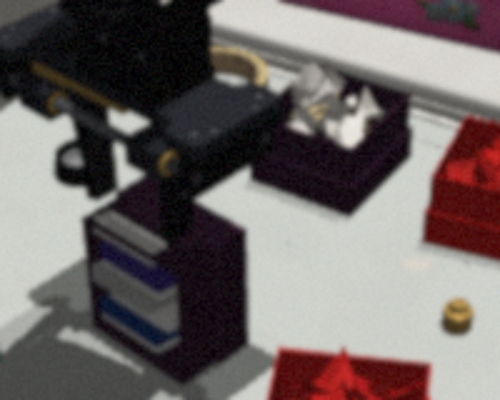

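Run:
```python
from h import *
s=bot.read_state();p=np.array(s['position']);R=np.array(s['tcp_rot']);print(p,s['force'],s['opening'])
a=cap('scene')
f=lambda P:((proj(a,P)-[170,130])*2.5).round()
for sg in(1,-1):
  for dx in(.0095,-.0095):
    print(sg,dx,f([p+R@[dx,.022,sg*z] for z in(.03,.045)]).tolist())
for q in([.568,.113,-.2],[.568,.113,-.12]): print(f(fallen(*q)).tolist())
```

```text
[0.52130375 0.12324309 0.10970853] [ 2.172356    0.74476877 -0.49130454] 0.6995491108938501
1 0.0095 [[124.0, 223.0], [109.0, 214.0]]
1 -0.0095 [[104.0, 235.0], [89.0, 226.0]]
-1 0.0095 [[186.0, 259.0], [202.0, 269.0]]
-1 -0.0095 [[165.0, 273.0], [181.0, 283.0]]
[[248.0, 342.0], [247.0, 227.0], [153.0, 283.0], [145.0, 171.0], [185.0, 389.0], [178.0, 272.0], [89.0, 325.0], [76.0, 211.0]]
[[252.0, 339.0], [250.0, 224.0], [149.0, 286.0], [141.0, 173.0], [194.0, 389.0], [188.0, 272.0], [90.0, 331.0], [77.0, 217.0]]
```

The box hasn't moved. The fingertips appear to have passed over its top: they show about 15–20 mm higher than the projected tips, at crop (175,235) against a predicted (175,265). I'll back off, go lower and measure the tips.

>>> arm_command --translation '[[-0.3,0,0],[-0.6,0,0],[-0.65,0,0],[-0.65,0.25,0],[-0.65,0.25,0]]' --rotation '[[0,0,0],[0,0,0],[0,0,0],[0,0,0],[0,0,0]]' --grip '[-0.4,-0.4,-0.4,-0.4,-0.4]'

```text
time_s: 5.4
position: [0.4679, 0.1339, 0.0886]
tcp_rot: [[0.98, -0.002, 0.199], [-0.199, -0.0, 0.98], [-0.002, -1.0, -0.001]]
force: [0.5, 0.8, 0.7]
opening: 0.7
```

Run:
```python
from h import *
a=cap('scene')
s=bot.read_state();p=np.array(s['position']);R=np.array(s['tcp_rot']);print(p.round(4),np.round(s['force'],1))
im=cv2.convertScaleAbs(cv2.resize(a['image'],None,fx=4,fy=4,interpolation=cv2.INTER_CUBIC),alpha=1.6)
for sg in(1,-1):
  for e,col in((.022,(0,0,255)),(.003,(0,255,0))):
    q=proj(a,[p+R@[dx,e,sg*z] for dx,z in((.0095,.03),(.0095,.045),(-.0095,.045),(-.0095,.03))])
    cv2.polylines(im,[np.int32(q*4+2)],True,col,1)
draw(im,a,fallen(.568,.113,-.2),(0,255,255))
cv2.imwrite('pics/c4.png',im[640:1160,680:1160])
```

```text
[0.4684 0.1339 0.0892] [-0.3  0.  -0.5]
```

View pics/c4.png

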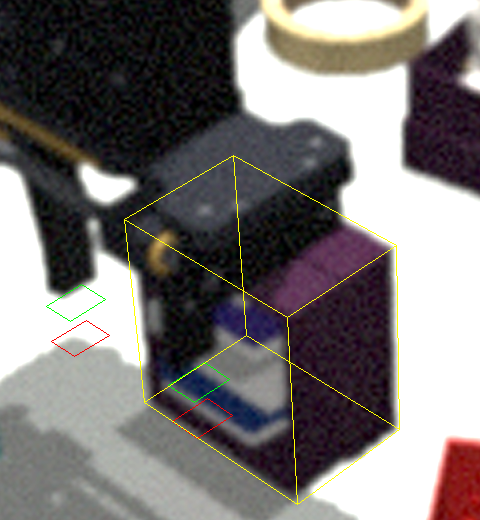

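The visible fingertips end about 9 mm above the reported TCP height, not 22 mm below it. I'll work from what I see and lower them 13 mm more, so the tips are at about z 0.085, then push.

>>> arm_command --translation '[[0,0.16,0],[0.1,0.16,0],[0.2,0.16,0],[0.3,0.16,0],[0.38,0.16,0]]' --rotation '[[0,0,0],[0,0,0],[0,0,0],[0,0,0],[0,0,0]]' --grip '[-0.4,-0.4,-0.4,-0.4,-0.4]'

```text
time_s: 5.95
position: [0.4991, 0.1278, 0.0774]
tcp_rot: [[0.98, 0.001, 0.2], [-0.2, 0.0, 0.98], [0.001, -1.0, 0.0]]
force: [-1.3, 0.8, 1.0]
opening: 0.699
```

>>> arm_command --translation '[[0.06,0,0],[0.12,0,0],[0.18,0,0],[0.24,0,0]]' --rotation '[[0,0,0],[0,0,0],[0,0,0],[0,0,0]]' --grip '[-0.4,-0.4,-0.4,-0.4]'

```text
time_s: 6.35
position: [0.5169, 0.1241, 0.0769]
tcp_rot: [[0.98, -0.0, 0.199], [-0.199, -0.0, 0.98], [-0.0, -1.0, -0.0]]
force: [-1.4, 0.6, 1.4]
opening: 0.696
```

Run:
```python
from h import *
a=cap('scene');s=bot.read_state();print(s['position'],s['force'])
cv2.imwrite('pics/c5.png',cv2.resize(a['image'][130:290,170:370],None,fx=2.5,fy=2.5))
```

```text
[0.51851659 0.12390378 0.07701287] [0.70287745 0.69306148 0.63436164]
```

View pics/c5.png

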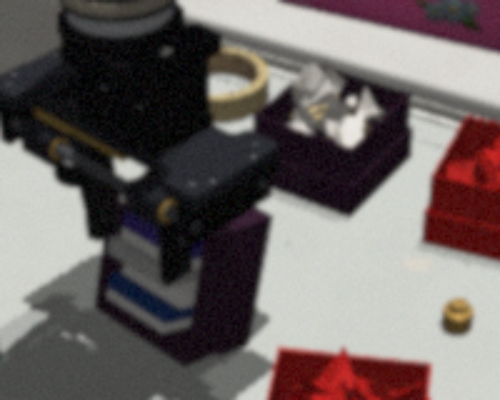

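The box is tilting forward about its far edge, roughly 12–15 degrees so far. I'll keep pushing.

>>> arm_command --translation '[[0.08,0,0],[0.16,0,0],[0.24,0,0],[0.32,0,0],[0.4,0,0]]' --rotation '[[0,0,0],[0,0,0],[0,0,0],[0,0,0],[0,0,0]]' --grip '[-0.4,-0.4,-0.4,-0.4,-0.4]'

```text
time_s: 6.9
position: [0.549, 0.1176, 0.0768]
tcp_rot: [[0.98, 0.001, 0.199], [-0.199, -0.0, 0.98], [0.001, -1.0, 0.0]]
force: [0.6, 0.1, 0.5]
opening: 0.704
```

Run:
```python
from h import *
a=cap('scene');s=bot.read_state();print(s['position'],s['force'])
cv2.imwrite('pics/c6.png',cv2.resize(a['image'][130:290,170:370],None,fx=2.5,fy=2.5))
```

```text
[0.5505488  0.11731428 0.07696915] [ 1.31638442  0.26309333 -0.14094053]
```

View pics/c6.png

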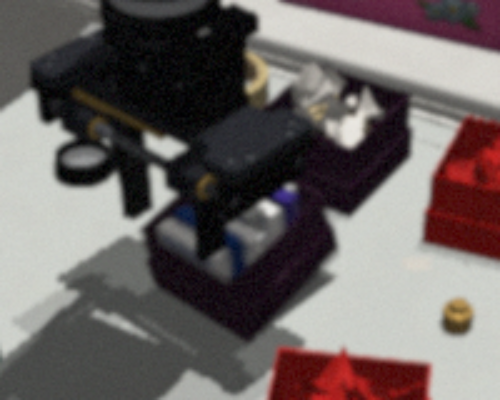

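The box is now upright. I'll back away and measure it.

>>> arm_command --translation '[[-0.5,0,0],[-1,-0.3,0],[-1,-1,0],[-1,-1,0],[-1,-1,0]]' --rotation '[[0,0,0],[0,-0.16,0],[0,-0.16,0],[0,-0.16,0],[0,-0.16,0]]' --grip '[-0.4,-0.4,-0.4,-0.4,-0.4]'

```text
time_s: 7.45
position: [0.4714, 0.1339, 0.1587]
tcp_rot: [[0.999, 0.005, 0.033], [-0.033, 0.0, 0.999], [0.005, -1.0, 0.0]]
force: [0.6, -0.1, -0.4]
opening: 0.702
```

>>> arm_command --translation '[[-0.5,0,0],[-0.8,0,0],[-0.8,0,0]]' --rotation '[[0,0,0],[0,0,0],[0,0,0]]' --grip '[-0.4,-0.4,-0.4]'

```text
time_s: 7.75
position: [0.4004, 0.1357, 0.1553]
tcp_rot: [[0.999, -0.008, 0.033], [-0.033, -0.0, 0.999], [-0.008, -1.0, -0.001]]
force: [-0.8, -0.3, -1.1]
opening: 0.701
```

```bash
cat > m.py <<'E'
from h import *
import sys
cs=[cap('scene'),cap('top')]
g0=[float(v) for v in sys.argv[2:5]]
for g in([0],[1],[0,1]):
    s,e=fit([cs[i] for i in g],upright,g0); b,e2=fit([cs[i] for i in g],upright,[.78,.12,-.02]); print(g,s.round(4),round(e),b.round(4),round(e2))
s,b=[fit(cs[1:],upright,x)[0] for x in(g0,[.78,.12,-.02])]
out=[]
for c,(x,y) in zip(cs,((190,130),(200,120))):
    im=cv2.convertScaleAbs(cv2.resize(c['image'],None,fx=4,fy=4,interpolation=cv2.INTER_CUBIC),alpha=1.6)
    draw(im,c,upright(*s),(0,255,255)); draw(im,c,upright(*b),(0,255,0))
    out.append(im[y*4:y*4+600,x*4:x*4+600])
cv2.imwrite('pics/'+sys.argv[1],cv2.resize(np.hstack(out),(800,400)))
st=bot.read_state();print(st['time_s'],st['position'],np.round(st['tcp_rot'],3).tolist())
E
python3 m.py c7.png .618 .103 -.2
```

```text
[0] [ 0.6271  0.1016 -0.1076] 2048 [0.7759 0.1198 0.0266] 1250
[1] [ 0.6183  0.1004 -0.1734] 753 [ 0.7793  0.1209 -0.0161] 317
[0, 1] [ 0.6224  0.1007 -0.1586] 2872 [ 0.7787  0.12   -0.0111] 1593
7.85 [0.40600169 0.13572907 0.15615524] [[0.999, -0.001, 0.033], [-0.033, -0.0, 0.999], [-0.001, -1.0, -0.0]]
```

View pics/c7.png

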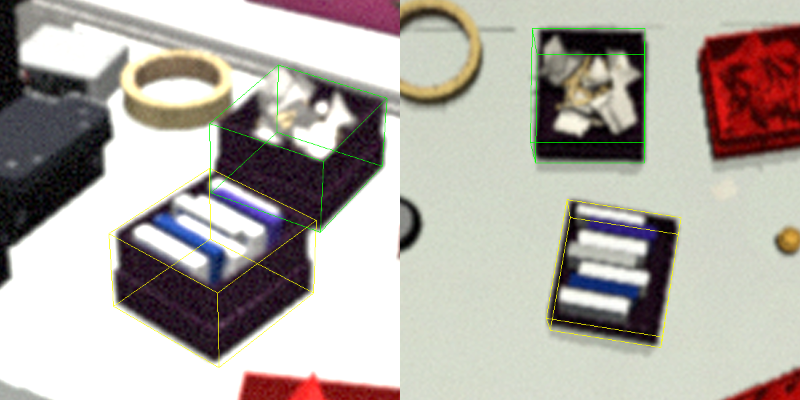

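The box is upright at about (0.6185, 0.1005) with yaw -0.175. That puts it about 53 mm short of the goal, with roughly -22 mm lateral offset. The hand goes in line with the bone box, in front of the near face, and down low.

>>> arm_command --translation '[[0.5,0,-0.2],[0.78,0,-0.2],[0.78,0,-0.2]]' --rotation '[[0,-0.015,0],[0,-0.015,0],[0,-0.015,0]]' --grip '[-0.4,-0.4,-0.4]'

```text
time_s: 8.15
position: [0.474, 0.1168, 0.1568]
tcp_rot: [[1.0, 0.007, 0.019], [-0.019, 0.0, 1.0], [0.007, -1.0, 0.0]]
force: [-0.2, -0.5, 1.0]
opening: 0.696
```

>>> arm_command --translation '[[0.5,0,-0.2],[0.74,0,-0.2],[0.74,0,-0.2],[0.74,0,-0.2]]' --rotation '[[0,0,0],[0,0,0],[0,0,0],[0,0,0]]' --grip '[-0.4,-0.4,-0.4,-0.4]'

```text
time_s: 8.55
position: [0.5255, 0.1008, 0.156]
tcp_rot: [[1.0, -0.003, 0.018], [-0.018, 0.0, 1.0], [-0.003, -1.0, 0.0]]
force: [-0.3, -0.2, -0.5]
opening: 0.703
```

>>> arm_command --translation '[[0,0.3,0],[0,0.6,0],[0,0.8,0],[0,0.8,0]]' --rotation '[[0,0,0],[0,0,0],[0,0,0],[0,0,0]]' --grip '[-0.4,-0.4,-0.4,-0.4]'

```text
time_s: 8.95
position: [0.5227, 0.1012, 0.0907]
tcp_rot: [[1.0, -0.008, 0.017], [-0.017, 0.0, 1.0], [-0.008, -1.0, 0.0]]
force: [0.1, -0.5, 0.5]
opening: 0.7
```

>>> arm_command --translation '[[0,0.3,0],[0,0.5,0],[0,0.7,0],[0,0.8,0],[0,0.8,0]]' --rotation '[[0,0,0],[0,0,0],[0,0,0],[0,0,0],[0,0,0]]' --grip '[-0.4,-0.4,-0.4,-0.4,-0.4]'

```text
time_s: 9.45
position: [0.5255, 0.1009, 0.0286]
tcp_rot: [[1.0, -0.002, 0.017], [-0.017, 0.0, 1.0], [-0.002, -1.0, -0.0]]
force: [-0.2, -0.1, -0.1]
opening: 0.7
```

>>> arm_command --translation '[[0.1,0,0],[0.2,0,0],[0.27,0,0.01],[0.34,0,0.03],[0.41,0,0.05]]' --rotation '[[0,0,0],[0,0,0],[0,0,0],[0,0,0],[0,0,0]]' --grip '[-0.4,-0.4,-0.4,-0.4,-0.4]'

```text
time_s: 9.95
position: [0.5589, 0.1041, 0.0289]
tcp_rot: [[1.0, -0.002, 0.018], [-0.018, -0.0, 1.0], [-0.002, -1.0, -0.0]]
force: [-2.5, -1.9, -0.1]
opening: 0.7
```

>>> arm_command --translation '[[0.07,0,0.02],[0.14,0,0.04],[0.21,0,0.06],[0.28,0,0.08],[0.35,0,0.1]]' --rotation '[[0,0,0],[0,0,0],[0,0,0],[0,0,0],[0,0,0]]' --grip '[-0.4,-0.4,-0.4,-0.4,-0.4]'

```text
time_s: 10.45
position: [0.588, 0.1118, 0.0288]
tcp_rot: [[1.0, -0.0, 0.017], [-0.017, -0.0, 1.0], [-0.0, -1.0, -0.0]]
force: [-2.1, -1.0, 0.8]
opening: 0.703
```

```bash
python3 m.py c8.png .648 .103 -.02
```

```text
[0] [ 0.6569  0.1236 -0.0446] 1973 [ 0.7227  0.1256 -0.0545] 1526
[1] [0.6026 0.0862 0.3268] 2340 [0.7473 0.1185 0.0573] 1288
[0, 1] [ 0.6605  0.1263 -0.1283] 4928 [ 0.7012  0.131  -0.3261] 2790
10.55 [0.5894503  0.11199546 0.02897406] [[1.0, 0.003, 0.017], [-0.017, 0.0, 1.0], [0.003, -1.0, 0.0]]
```

View pics/c8.png

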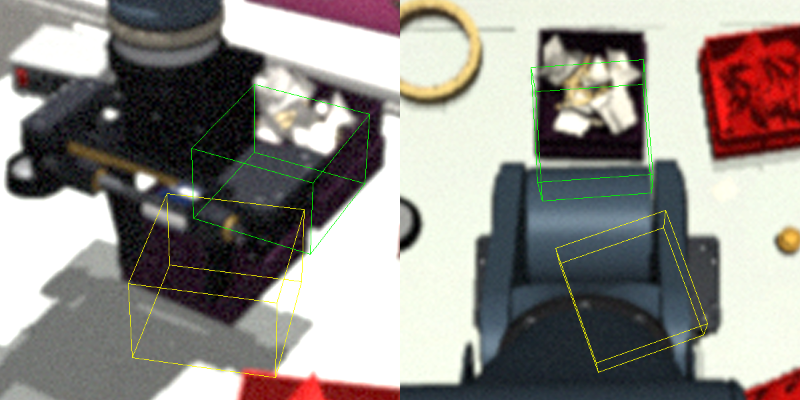

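The fits failed because the arm is in the way. In the pictures both fingertips are on the near face and the bone box hasn't moved. I'll push the last 20 mm slowly, then withdraw and measure clear of the arm.

>>> arm_command --translation '[[0.06,0,0.01],[0.12,0,0.03],[0.18,0,0.04],[0.24,0,0.05],[0.24,0,0.05]]' --rotation '[[0,0,0],[0,0,0],[0,0,0],[0,0,0],[0,0,0]]' --grip '[-0.4,-0.4,-0.4,-0.4,-0.4]'

```text
time_s: 11.05
position: [0.6083, 0.1155, 0.0289]
tcp_rot: [[1.0, 0.002, 0.017], [-0.017, 0.0, 1.0], [0.002, -1.0, 0.0]]
force: [0.4, -0.0, -0.4]
opening: 0.702
```

>>> arm_command --translation '[[-0.3,0,0],[-0.8,0,0],[-0.95,0,0],[-0.95,-1,0],[-0.95,-1,0]]' --rotation '[[0,0,0],[0,0,0],[0,0,0],[0,0,0],[0,0,0]]' --grip '[-0.4,-0.4,-0.4,-0.4,-0.4]'

```text
time_s: 11.55
position: [0.5315, 0.1168, 0.11]
tcp_rot: [[1.0, 0.002, 0.017], [-0.017, 0.0, 1.0], [0.002, -1.0, 0.0]]
force: [0.8, 0.6, 0.7]
opening: 0.7
```

>>> arm_command --translation '[[-0.5,-0.3,0],[-1,-0.6,0],[-1,-0.6,0],[-1,-0.6,0]]' --rotation '[[0,0,0],[0,0,0],[0,0,0],[0,0,0]]' --grip '[-0.4,-0.4,-0.4,-0.4]'

```text
time_s: 11.95
position: [0.4519, 0.1182, 0.1581]
tcp_rot: [[1.0, 0.005, 0.017], [-0.017, 0.0, 1.0], [0.005, -1.0, 0.0]]
force: [1.0, 0.3, 0.2]
opening: 0.698
```

```bash
python3 m.py c9.png .672 .112 -.02
python3 - <<'E'
from h import *
c=cap('top')
for t in('loupe','brass_weight','eraser'):
    for d in models.spot_point('top',t)[:1]: print(t,ray(c,np.array(d['point'])*[560,420],0).round(3))
E
```

```text
[0] [ 0.6836  0.127  -0.1663] 1875 [0.7712 0.1177 0.0768] 1936
[1] [ 0.6916  0.1227 -0.0548] 1022 [ 0.7673  0.1211 -0.0127] 657
[0, 1] [ 0.6835  0.1249 -0.079 ] 2943 [ 0.7753  0.1205 -0.0147] 2597
12.05 [0.45282    0.11801895 0.15704161] [[1.0, 0.003, 0.018], [-0.018, 0.0, 1.0], [0.003, -1.0, 0.0]]
loupe [0.679 0.298 0.   ]
brass_weight [ 0.647 -0.057  0.   ]
eraser [0.543 0.319 0.   ]
```

View pics/c9.png

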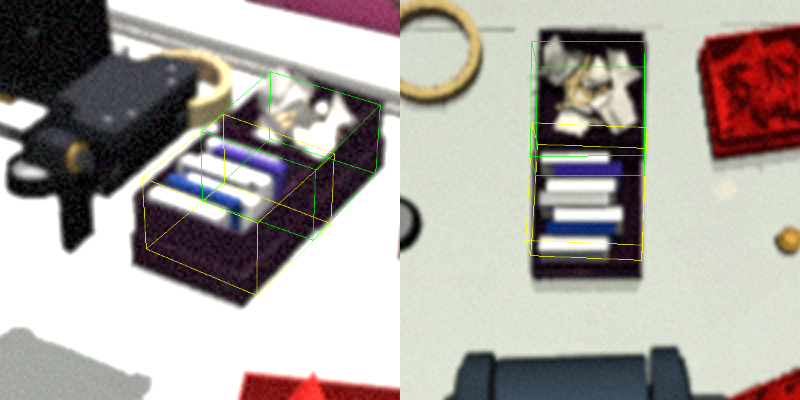

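The two boxes now look square and in line, with no light showing between them. They merge in the dark mask, which spoils the separate fits, so I'll fit both together.

Run:
```python
from h import *
c=cap('top')
g=(c['image'].max(2)<70).astype(float); g=cv2.morphologyEx(g,cv2.MORPH_CLOSE,np.ones((15,15)))
w=cv2.dilate(np.maximum(hullmask(c,upright(.672,.115,0)),hullmask(c,upright(.779,.1205,0))),np.ones((21,21)))
cost=lambda q:np.abs(np.maximum(hullmask(c,upright(*q[:3])),hullmask(c,upright(*q[3:])))*w-g*w).sum()
x0=np.array([.672,.118,-.02,.779,.1205,-.016])
S=[x0]+[x0+d for d in np.diag([.008,.008,.08,.006,.006,.05])]
r=minimize(cost,x0,method='Nelder-Mead',options=dict(initial_simplex=S,xatol=1e-4,fatol=.1,maxiter=1500))
s,b=r.x[:3],r.x[3:];d=s[:2]-b[:2];k=np.array([[np.cos(b[2]),np.sin(b[2])],[-np.sin(b[2]),np.cos(b[2])]])@d
print(r.x.round(4),r.fun,'rel',k.round(4),s[2]-b[2])
# near top edge rows, and dark-gap check between boxes
e=proj(c,upright(.779-.104,.119,-.016)); print(e.round(1).tolist())
for col in(256,272,288): print(col,c['image'][:,col].max(1)[150:230].tolist())
```

```text
[ 0.6723  0.1221 -0.0172  0.7783  0.1199 -0.018 ] 613.6901960784313 rel [-0.106   0.0003] 0.0007825646266975822
[[292.6, 223.2], [293.0, 217.7], [251.1, 223.1], [249.2, 217.7], [292.6, 181.1], [293.0, 173.5], [251.8, 181.0], [250.0, 173.4]]
256 [50, 24, 3, 7, 8, 19, 15, 16, 18, 17, 17, 19, 20, 21, 18, 20, 20, 26, 22, 20, 20, 21, 11, 1, 8, 19, 39, 92, 144, 159, 129, 69, 43, 47, 47, 48, 67, 115, 150, 160, 157, 138, 118, 116, 123, 124, 100, 51, 43, 48, 45, 39, 40, 61, 72, 75, 71, 61, 89, 137, 160, 164, 159, 131, 76, 49, 50, 44, 29, 13, 10, 19, 21, 18, 49, 88, 113, 117, 117, 127]
272 [88, 80, 55, 43, 51, 70, 89, 120, 141, 132, 99, 63, 35, 25, 55, 80, 65, 26, 3, 11, 15, 16, 14, 8, 7, 11, 41, 108, 157, 159, 131, 87, 80, 81, 84, 69, 66, 118, 155, 164, 161, 140, 116, 121, 126, 126, 103, 81, 119, 156, 165, 159, 127, 82, 72, 74, 72, 59, 71, 122, 158, 163, 159, 125, 66, 49, 51, 50, 34, 17, 10, 23, 25, 25, 57, 98, 114, 117, 122, 134]
288 [32, 17, 8, 5, 8, 7, 9, 18, 21, 25, 28, 41, 53, 73, 87, 78, 46, 23, 16, 20, 20, 20, 16, 8, 7, 5, 12, 16, 10, 3, 7, 10, 2, 10, 10, 13, 12, 15, 16, 15, 11, 15, 17, 19, 18, 20, 19, 16, 18, 17, 20, 18, 21, 16, 16, 21, 11, 11, 10, 13, 12, 12, 11, 12, 12, 11, 16, 20, 18, 10, 9, 18, 17, 25, 58, 98, 112, 116, 123, 129]
```

The joint fit gives the slide box 106 mm in front, 0.3 mm sideways and square, all inside the limits. The bystanders haven't moved either.

```bash
python3 -c "
from rig import bot; bot.hand_in(); print(bot.read_state()['time_s'])"
```

```text
the job is handed in; nothing more can be done
the job is handed in; nothing more can be done
```

I tipped the slide box upright with the fingertips, then pushed it up against the front of the bone box and handed the job in. The last clock reading before hand-in was about 12 s, well under the 54 s limit. No verdict was reported.

**Last check:** a joint fit of both boxes in the top camera put the slide box 106 mm in front of the bone box. It was about 0.3 mm off sideways and under 0.1° out of square. The bone box had moved about 1 mm. The loupe, brass weight and eraser had shifted 5 mm or less, which is about how far two readings of the same object differ.

**What failed or disagreed:**
- **First push:** it went over the top of the box without moving it. In the scene camera picture the fingertips ended about 9 mm above the reported TCP height, where the data says 22 mm below. I worked from what I could see after that, and the cause is unexplained.
- **Separate fits:** fitting each box on its own failed twice. The arm blocked the view during the last push, and at the end the two boxes merged in the dark mask. The final numbers therefore rest on the top camera's joint fit and on the last picture, where the boxes looked square with no light between them.

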